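# Fit the loose columns to the column dock

### The job

Fit the loose steel columns to the column dock: turn the lock shaft by its bar knob until its flats line up with the slot in the carrier, slide the empty carrier back along the T-track to the open end, lift it off and stand it upright on the middle of the black rubber mat. With the carrier let go on the mat, press every loose column (there are two or three) down past the sprung jaw of a clip until it sits at the bottom of the fork, roughly centred; any clip will do. Then put the carrier back on the track, slide it fully home to the stop and turn the knob crosswise to the track to lock it; leave the other things on the desk where they are.

Things in the scene. Friction and masses are not known exactly. Their poses are not given: they have to be found in the camera images.
- column_dock: the dock, fixed: grey base plate 204 x 136 x 10 mm with an aluminium T-track along its x axis and an upright steel port block on each side (inner faces 54 mm from the middle line, tops 58 mm above the desk). Origin: on the desk, on the middle line, below the carrier's handle when home. +x runs from the open end (nearest the robot) to the home stop, z up. The plate spans x = -92 to +112 mm
- track_open (a point): place of the carrier's origin at the track's open end: on top of the base plate, 10 mm above the desk, at dock x = -80 mm; axes as the dock's. With the carrier here or farther back no lip holds its foot and it can be lifted straight up, or set down flat to refit it. Flared guides (64 mm apart at dock x = -17 mm, 48 mm at +12 mm) lead the foot into the channel
- track_home (a point): place of the carrier's origin when home: dock x = 0, 10 mm above the desk; axes as the dock's. The end stop allows about 2 mm more. The channel (48 mm wide, for the 44 mm foot) and the lips over it (undersides 17.5 mm above the desk, slot between them 29 mm) run from dock x = +8 to +84 mm. The carrier must be slid back 76 mm from home to come free
- lock_shaft (a joint): angle of the upright lock shaft, rad, counter-clockwise from above, range -0.25 to 3.39. It has two flats (9.4 mm across, 17 mm the other way); the knob's bar is parallel to them. 0 or 3.14: bar and flats along the track, lined up with the carrier's slot (about 0.15 rad of error fits); 1.57: crosswise, carrier locked. Stays where left (friction 0.06 N m); starts between 0.8 and 2.35
- lock_knob (a point): middle of the bar knob on the lock shaft: black bar 42 x 10 x 20 mm (long side along this point's x axis), 89 mm above the desk (79 to 99 mm), on the shaft's axis at dock x = +90 mm on the middle line. Grip it from above across its 10 mm thickness and turn it about the vertical
- carrier: the column carrier, loose, about 0.46 kg empty: aluminium plate 62 mm wide on a T-foot 44 mm wide, 5 mm thick, with three spring clips and a handle. Origin: underside of the foot, straight below the handle; x along the track, +x toward its slotted end, z up. The foot spans x = -42 to +81 mm, the plate -46 to +105 mm (11.2 mm slot at that end); plate top at 20 mm
- carrier_handle (a point): grip point of the carrier's handle: black upright plate 9 mm thick (along carrier x), 36 mm wide (along y), from 20 to 76 mm above the carrier's origin; this point is on its middle, 66 mm above the origin. Fingertips 19 mm below this point still clear seated columns (tops 41 mm above the origin)
- clip_1 (a point): seat of the clip at carrier x = -35 mm: where the middle of a seated column's axis lies, 36 mm above the carrier's origin; axes as the carrier's. The column lies along carrier y in two forks, 24 mm either side of the middle (each 6 mm thick); the space between them is free for fingers. Fixed prongs 58 mm high (above the origin) stand on the -x side, the sprung jaw on the +x side
- clip_2 (a point): seat of the clip at carrier x = +35 mm, like clip_1. The jaw of a clip is a pair of small steel hooks, hinged together, that overhang the seat (tops about 52 mm above the carrier's origin). A column pressed straight down between prongs and hooks drives them aside (about 8 N), then they snap back over it. A column not past the jaw lies about 10 mm too high
- clip_3 (a point): seat of the clip at carrier x = +71 mm, next to the slotted end, like clip_1
- bench_mat: black rubber mat, fixed, 160 x 110 x 3 mm, long side along its x axis. Origin: middle of its underside, on the desk
- column_a: steel flow column, about 0.07 kg: a 10 mm tube with an oblong end flange 26 mm wide and 14 mm high at each end (flanges from 33.5 to 42.5 mm from the middle) and short stubs, 91 mm long in all; both ends alike. Origin: middle of its axis; x along it. It lies flat on its flanges with the axis 7 mm above the desk. Absent in some starts
- column_b: a column like column_a. Absent in some starts
- column_c: a column like column_a. Absent in some starts
- lab_timer: white digital timer 68 x 62 x 18 mm, a bystander
- syringe: plastic syringe 136 mm long, a bystander
- tube_tee: steel tube tee 56 x 34 x 16 mm, a bystander
- spanner_12: small combination spanner 150 mm long, a bystander
- relay_block: small black relay block 53 x 30 x 19 mm, a bystander

How it is judged:
By the outcome, as a careful person would: the job done as asked, in the order asked, and still so for the second after the job is handed in, with the robot touching nothing.
Of column_a, column_b, column_c only 2 to 3 are there at a start; the rules pass over those that are not, and their reading is None.
At some moment in a run one of column_a, column_b, column_c may be knocked a few centimetres aside while the robot is not near it.
It also fails if it takes over 192 s, if anything falls off the work surface, if the arm or the gripper's body presses on something with over 40 N, if the wrist force passes 120 N, or if a joint passes its speed limit or range.

### The arm

A 6-joint arm with a two-finger parallel gripper is mounted at the origin on a cart in front of the work surface, level with it; the furniture and walls round the work are solid. World frame = base frame: x ahead of the robot, y to its left, z up, the work surface at z = 0. Lengths are in mm, angles in rad, forces in N, time in s.
With the tool pointing down it reaches from about 350 to 875 mm from the base axis. Payload 4.2 kg.
Tool frame: the origin (TCP) lies midway between the tips of the shut fingers; the grasp point (between the pads) lies 19 mm behind it; z points along the fingers, y is the line along which they close (so a half turn about z gives the same grasp; the last joint's range is limited). The gripper opens to 85 mm and grips with 20 to 120 N. Pads are 22 mm wide; open, the fingers measure 114 mm over their backs; the gripper's body (76 mm by 85 mm) begins 54 mm behind the grasp point. The pads swing forward as they close: fully open they stand 13 mm farther back than shut.
Start: joints at [1.462, 0.385, 0.008, 0, -1.194, -0.259], TCP at [224.694, 583.191, 231.312] pointing down, gripper open.
Joint ranges: [-3.14, 3.14], [-1.21, 2.06], [-1.07, 1.41], [-3.16, 2.05], [-2.99, -0.16], [-3.1, 3.1]. Speed limits (rad/s): [2.79, 2.79, 3.14, 3.14, 3.14, 3.14].

### API

Orientations are given as a unit quaternion [x, y, z, w].
In Python, from bench import * gives the robot as it stands.
- The arm moves only by the tool drive_tool, never from a script. Its argument "plan" is a list that holds one entry, the list of rows, each a list of 5 numbers: the closure, from -1 (fully open) to 1 (shut), then the shift along the world's x, y, z in mm, then the turn about the world's z in degrees. A call has 1 to 20 rows; each row shifts and turns the commanded pose from where the row before left it; what a row does not reach is not made up. A row lasts 1/12 s, in which the tool goes at most 41.7 mm and 7.16 degrees, less where a joint would pass 70% of its speed; a pose out of reach is approached as far as the arm can. A call is refused whole if a number of a shift passes 41.7 or a number of a turn 7.16, either way. A call with a gripper value outside its range is refused whole. The fingers move at their own pace and stop on an object; the grip force is fixed at half the most. Time passes only in rows, so rows that do not move let the fingers close. It gives the time, the measured TCP pose, the force, the opening and the grip force at its end, in the units of the state.
- read_state(): the state, without advancing time (a new reading comes with each control period).
- get_image(name): name is "scene" or "top"; returns (picture, depth): 384x512x3 uint8, red, green, blue; 384x512 float32, mm along the optical axis (not along the pixel's ray), 0 where there is no reading.
- camera_model(name): a dict with "fx", "fy", "cx", "cy" (pixels), "distortion" ([k1, k2, p1, p2, k3] as OpenCV has them; the pictures are not rectified), "R" (3x3) and "t" (3): a world point X has camera coordinates R X + t. Camera axes: x right, y down, z forward; pixel columns grow to the right and rows downward; lengths in mm; the calibration is good to about 2 mm. A picture is of the moment at which its call begins. camera_model takes no time and is no camera call.
- job_done(): hands the job in; it is judged then, once.
The state is a dict: "clock": time; "joints": joint angles; "joint_vel": joint speeds; "joint_efforts": joint torques, N m; "position": TCP position; "ee_rot": TCP orientation; "contact_force": force on the tool from outside, world axes, zero at the start; "wrist_torque": the same for the moment, N m; "gripper_width": finger opening in mm; "grasp_force": force on a finger pad.
Only numpy, scipy, OpenCV 4.12 (cv2) and the standard library are available. Lean on these libraries where they do the work, as an engineer would, in place of code of your own. Each camera call takes 0.05 s, during which the arm holds its last target. There are 200 camera calls.

## Working session

There is one attempt and no reset: what is moved stays moved. The work goes in short steps, Python scripts to look and compute and a tool call to move; the robot and the scene stay as the last step left them, time stands still between calls to the robot, and variables do not carry over. Pictures are saved under pics/ and viewed, at most 14 in all, crops included, and the job is handed in when it is done.

Besides the shell and the picture viewer there is one more tool, called after ">>>" as name(argument=value, ...), one argument or row to a line, values as JSON. drive_tool: Moves the arm, as the interface text tells. Its arguments: {"type":"object","properties":{"plan":{"type":"array"}},"required":["plan"]}

```bash
mkdir -p pics; ls; cat > h.py <<'E'
from bench import *
import numpy as np, cv2
def snap(n,f):
    p,d=get_image(n); cv2.imwrite('pics/'+f+'.png',cv2.cvtColor(p,cv2.COLOR_RGB2BGR)); np.savez('pics/'+f+'.npz',p=p,d=d); return p,d
def px2w(n,u,v,z):
    c=camera_model(n);K=np.array([[c['fx'],0,c['cx']],[0,c['fy'],c['cy']],[0,0,1]])
    q=cv2.undistortPoints(np.array([[[u,v]]],float),K,np.array(c['distortion']))[0,0]
    R=np.array(c['R']);t=np.array(c['t']);o=-R.T@t;r=R.T@np.array([q[0],q[1],1])
    return o+r*(z-o[2])/r[2]
def w2px(n,X):
    c=camera_model(n);K=np.array([[c['fx'],0,c['cx']],[0,c['fy'],c['cy']],[0,0,1]])
    return cv2.projectPoints(np.array(X,float).reshape(-1,3),cv2.Rodrigues(np.array(c['R']))[0],np.array(c['t'],float),K,np.array(c['distortion']))[0][:,0]
def crop(f,x0,y0,w,h,s,out):
    im=cv2.imread('pics/'+f+'.png')[y0:y0+h,x0:x0+w]; cv2.imwrite('pics/'+out+'.png',cv2.resize(im,None,fx=s,fy=s,interpolation=cv2.INTER_CUBIC))
E
python3 - <<'E'
from h import *
snap('top','t0');snap('scene','s0')
for n in('top','scene'):
    c=camera_model(n);print(n,c['fx'],c['distortion'],np.round(-np.array(c['R']).T@np.array(c['t'])),np.round(c['R'],2).tolist())
s=read_state();print(s)
E
```

```text
pics
top 373.798200867819 [-0.10043782  0.          0.          0.          0.        ] [ 471.  158. 1084.] [[-0.0, -1.0, 0.0], [-1.0, 0.0, -0.09], [0.09, -0.0, -1.0]]
scene 388.9524536547487 [0.03461902 0.         0.         0.         0.        ] [-125. -402.  558.] [[0.62, -0.79, -0.02], [-0.36, -0.26, -0.89], [0.7, 0.56, -0.45]]
{'clock': 0.1, 'joints': array([ 1.46159491e+00,  3.85463541e-01,  6.76177173e-03, -4.01644369e-04,
       -1.19402593e+00, -2.58586066e-01]), 'joint_vel': array([-0.00160058, -0.00125171,  0.002427  ,  0.00108555, -0.00029943,
        0.00022447]), 'joint_efforts': array([-9.67827473e-04, -3.93316376e+01,  1.88931763e+01,  4.19801205e+00,
       -2.53793834e-03,  3.91759542e-06]), 'position': array([224.53274171, 582.71121638, 230.34538578]), 'ee_rot': array([ 9.83125120e-01, -1.82931769e-01, -1.14082012e-04,  9.76921210e-04]), 'contact_force': array([0.60535222, 0.130625  , 0.41980337]), 'wrist_torque': array([-0.00551973, -0.03938341, -0.08884604]), 'grasp_force': 0.0, 'gripper_width': 85.19052809505007}
```

```bash
python3 - <<'E'
from h import *
im=cv2.imread('pics/t0.png');cv2.imwrite('pics/t0b.png',cv2.resize(im,(800,600),interpolation=cv2.INTER_CUBIC))
E
```

```text
(no output)
```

View pics/t0b.png

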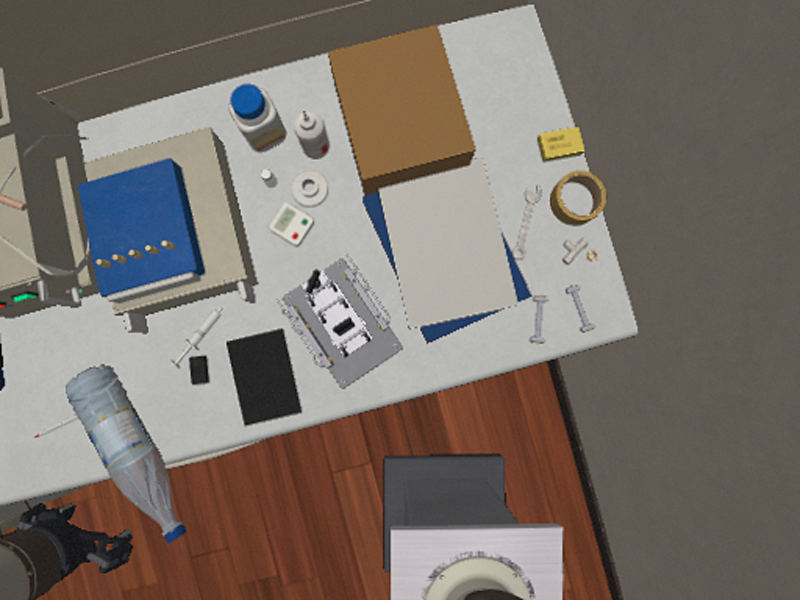

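View pics/s0.png

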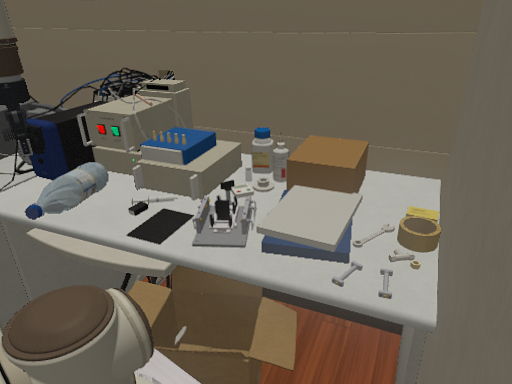

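The top view shows the dock around (342,322) in the 800-wide picture, with the mat at (264,377). Two columns lie at (540,319) and (580,308). The robot base is at the bottom right. I'll enlarge the dock and the columns.

```bash
python3 - <<'E'
from h import *
crop('t0',170,155,100,100,6,'t0dock')
a=cv2.imread('pics/t0.png')[170:230,325:395];b=cv2.imread('pics/t0.png')[205:275,140:200]
a=cv2.resize(a,None,fx=6,fy=6,interpolation=cv2.INTER_CUBIC);b=cv2.resize(b,None,fx=6,fy=6,interpolation=cv2.INTER_CUBIC)
o=np.zeros((420,790,3),np.uint8);o[:360,:420]=a;o[:420,430:790]=b;cv2.imwrite('pics/t0col.png',o)
E
```

```text
(no output)
```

View pics/t0dock.png

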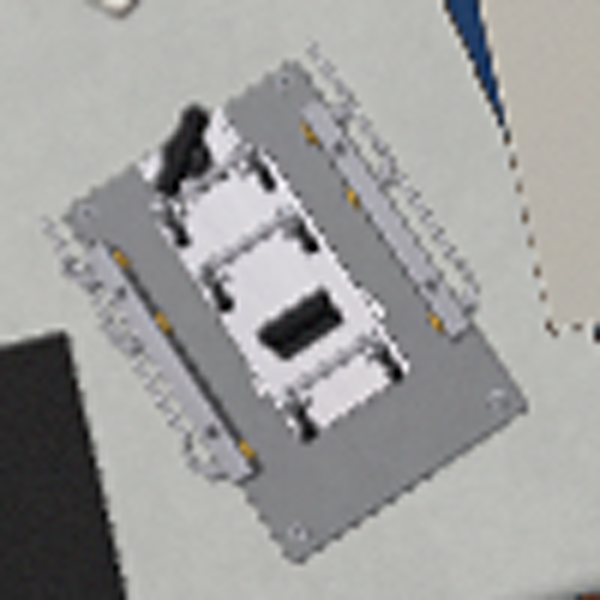

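View pics/t0col.png

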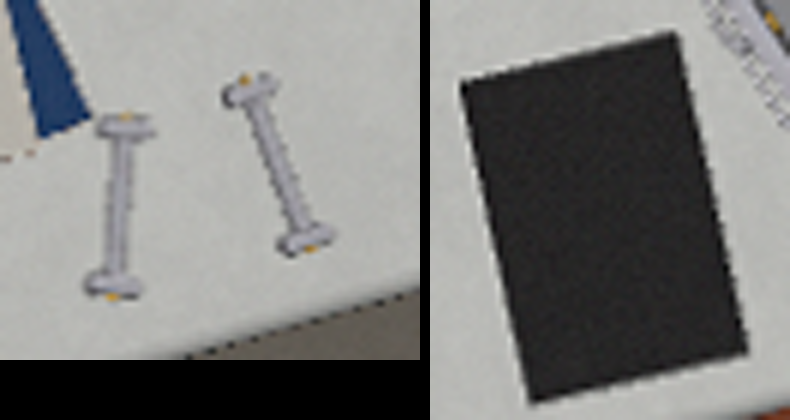

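```bash
cat >> h.py <<'E'
def fit(loc,wor): # 2D rigid
    L=np.array(loc,float);W=np.array(wor)[:,:2];Lc=L-L.mean(0);Wc=W-W.mean(0)
    a=np.arctan2((Lc[:,0]*Wc[:,1]-Lc[:,1]*Wc[:,0]).sum(),(Lc*Wc).sum())
    R=np.array([[np.cos(a),-np.sin(a)],[np.sin(a),np.cos(a)]]);t=W.mean(0)-R@L.mean(0)
    return t,a,W-(L@R.T+t)
E
python3 - <<'E'
from h import *
np.set_printoptions(precision=1,suppress=True)
T=lambda u,v,x0,y0,z:px2w('top',x0+(u+.5)/6-.5,y0+(v+.5)/6-.5,z)
pl=[(300,562),(526,408),(65,212),(290,65)]
t,a,r=fit([(-92,68),(-92,-68),(112,68),(112,-68)],[T(*p,170,155,10) for p in pl]);print('dock',t,np.degrees(a),r.tolist())
k=[T(197,108,170,155,99),T(172,190,170,155,99)];d=k[1]-k[0];print('knob',(k[0]+k[1])/2,np.hypot(*d[:2]),np.degrees(np.arctan2(d[1],d[0])))
R=np.array([[np.cos(a),-np.sin(a)],[np.sin(a),np.cos(a)]]);print('knob exp',t+R@[90,0])
m=[(462,82),(678,33),(748,352),(532,402)]
t,a,r=fit([(80,55),(80,-55),(-80,-55),(-80,55)],[T(u-430,v,140,205,3) for u,v in m]);print('mat',t,np.degrees(a),r.tolist())
for p,q in [((125,117),(113,297)),((246,80),(310,249))]:
    p=T(*p,325,170,7);q=T(*q,325,170,7);d=q-p;print('col',(p+q)/2,np.hypot(*d[:2]),np.degrees(np.arctan2(d[1],d[0])))
    o=p;print(p,q)
s=np.load('pics/t0.npz')['d'];
s=read_state();from scipy.spatial.transform import Rotation as Ro;print(Ro.from_quat(s['ee_rot']).as_matrix())
E
```

```text
dock [523.4 240.1] 34.08409505531959 [[2.7506572606519057, -2.0901433343035762], [-0.6674793521945617, 2.701332404472396], [1.4858623274396905, -2.401039907845643], [-3.5690402358970914, 1.789850837676795]]
knob [598.4 287.4  99. ] 38.11485545148212 163.58472324779123
knob exp [597.9 290.5]
mat [433.1 390.7] 13.005871888532067 [[-0.7872642380543198, -1.1703803075349128], [-1.952935067406429, 0.7256385178747564], [1.1065602597403768, 1.7536655797378558], [1.6336390457202583, -1.3089237900775856]]
col [ 536.9 -119.     7. ] 87.68022227555224 174.70599773838737
[ 580.6 -123.     7. ] [ 493.3 -114.9    7. ]
col [ 557.2 -198.2    7. ] 87.77569050341738 -160.5495157078104
[ 598.6 -183.6    7. ] [ 515.8 -212.8    7. ]
[[ 0.9 -0.4 -0. ]
 [-0.4 -0.9 -0. ]
 [ 0.   0.  -1. ]]
```

>>> drive_tool(
  plan=[
    [[-1,31.1,-24.5,2,0.4],[-1,31.1,-24.5,2,0.4],[-1,31.1,-24.5,2,0.4],[-1,31.1,-24.5,2,0.4],[-1,31.1,-24.5,2,0.4],[-1,31.1,-24.5,2,0.4],[-1,31.1,-24.5,0,0.4],[-1,31.1,-24.5,0,0.4],[-1,31.1,-24.5,0,0.4],[-1,31.1,-24.5,0,0.4],[-1,31.1,-24.5,0,0.4],[-1,31.1,-24.5,0,0.4],[-1,0,0,-30,0],[-1,0,0,-30,0],[-1,0,0,-30,0],[-1,0,0,-20,0],[-1,0,0,0,0],[-1,0,0,0,0],[-1,0,0,0,0]],
  ],
)

```text
clock: 1.68
position: [598.8, 289.8, 134.9]
ee_rot: [0.99, -0.141, 0.001, -0.001]
contact_force: [-0.1, -0.1, 0.2]
gripper_width: 85.2
grasp_force: 0.0
```

>>> drive_tool(
  plan=[
    [[-1,-0.5,-1,-20,0],[-1,0,0,-20,0],[-1,0,0,-12,0],[-1,0,0,-8,0],[-1,0,0,-3,0],[1,0,0,0,0],[1,0,0,0,0],[1,0,0,0,0],[1,0,0,0,0],[1,0,0,0,0],[1,0,0,0,0],[1,0,0,0,0],[1,0,0,0,0],[1,0,0,0,0],[1,0,0,0,0]],
  ],
)

```text
clock: 2.93
position: [598.5, 290.3, 71.7]
ee_rot: [0.99, -0.141, 0.002, -0.002]
contact_force: [-1.4, 4.5, 2.0]
gripper_width: 18.3
grasp_force: 58.6
```

>>> drive_tool(
  plan=[
    [[1,0,0,0,0],[1,0,0,0,0],[1,0,0,0,0]],
  ],
)

```text
clock: 3.18
position: [598.5, 290.4, 71.6]
ee_rot: [0.99, -0.141, 0.002, -0.002]
contact_force: [-1.0, 5.3, 3.1]
gripper_width: 18.1
grasp_force: 58.6
```

```bash
python3 - <<'E'
from h import *
snap('scene','s1');snap('top','t1')
a=cv2.imread('pics/s1.png')[140:260,170:290];b=cv2.imread('pics/t1.png')[145:235,170:260]
o=np.hstack([cv2.resize(a,(400,400),interpolation=cv2.INTER_CUBIC),cv2.resize(b,(400,400),interpolation=cv2.INTER_CUBIC)]);cv2.imwrite('pics/c1.png',o)
s=read_state();print(s['gripper_width'],s['contact_force'],s['wrist_torque'])
E
```

```text
18.123753703242848 [-1.39587799  5.06493956  2.85066444] [1.60461075 0.15377981 0.03519798]
```

View pics/c1.png

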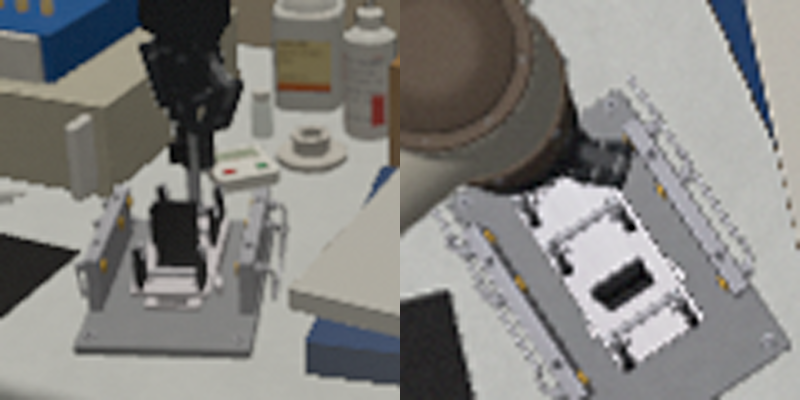

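The grip reads 18 mm where the bar is 10 mm thick, so the fingertips are probably on the round shaft below the bar. I'll open, go up 12 mm and close again.

>>> drive_tool(
  plan=[
    [[0,0,0,0,0],[0,0,0,0,0],[0,0,0,0,0],[0,0,0,6,0],[0,0,0,6,0],[0,0,0,0,0],[1,0,0,0,0],[1,0,0,0,0],[1,0,0,0,0],[1,0,0,0,0],[1,0,0,0,0],[1,0,0,0,0],[1,0,0,0,0],[1,0,0,0,0]],
  ],
)

```text
clock: 4.45
position: [598.1, 290.5, 82.8]
ee_rot: [0.99, -0.141, 0.001, -0.002]
contact_force: [-0.3, 4.3, 1.2]
gripper_width: 8.4
grasp_force: 60.2
```

>>> drive_tool(
  plan=[
    [[1,0,0.3,0,5],[1,0,0.3,0,5],[1,0,0,0,5],[1,0,0,0,5],[1,0,0,0,5],[1,0,0,0,5],[1,0,0,0,5],[1,0,0,0,5],[1,0,0,0,5],[1,0,0,0,5.3],[1,0,0,0,0],[1,0,0,0,0],[1,0,0,0,0]],
  ],
)

```text
clock: 5.53
position: [597.8, 292.1, 82.8]
ee_rot: [0.956, 0.293, 0.002, -0.002]
contact_force: [-1.7, 7.4, 1.3]
gripper_width: 8.5
grasp_force: 60.1
```

>>> drive_tool(
  plan=[
    [[-0.3,0,0,0,0],[-0.3,0,0,0,0],[-0.3,0,0,0,0],[-0.3,0,0,0,0],[-0.3,0,0,20,0],[-0.3,0,0,30,0],[-0.3,0,0,30,0],[-0.3,0,0,0,0],[-0.3,0,0,0,0]],
  ],
)

```text
clock: 6.28
position: [598.5, 289.1, 164.9]
ee_rot: [0.956, 0.292, 0.002, -0.001]
contact_force: [0.4, -0.3, -0.7]
gripper_width: 55.4
grasp_force: 0.0
```

```bash
python3 - <<'E'
from h import *
s=read_state();print(s['position'],s['contact_force'])
E
```

```text
[598.46957706 289.07775394 164.9095695 ] [ 0.36273703 -0.28440319 -0.74508885]
```

>>> drive_tool(
  plan=[
    [[0.3,-5.8,-3.6,0,-7],[0.3,-5.8,-3.6,0,-7],[0.3,-5.8,-3.6,0,-7],[0.3,-5.8,-3.6,0,-7],[0.3,-5.8,-3.6,0,-7],[0.3,-5.8,-3.6,0,-7],[0.3,-5.8,-3.6,0,-7],[0.3,-5.8,-3.6,0,-7],[0.3,-5.8,-3.6,0,-7],[0.3,-5.8,-3.6,0,-7],[0.3,-5.8,-3.6,0,-7],[0.3,-5.8,-3.6,0,-7],[0.3,-6.2,-4.3,0,-6],[0.3,0,0,-30,0],[0.3,0,0,-20,0],[0.3,0,0,0,0],[0.3,0,0,0,0]],
  ],
)

```text
clock: 7.7
position: [520.8, 240.3, 110.8]
ee_rot: [0.883, -0.469, -0.001, 0.002]
contact_force: [0.2, 0.6, -0.1]
gripper_width: 29.8
grasp_force: 0.0
```

```bash
python3 - <<'E'
from h import *
snap('scene','s2');snap('top','t2')
a=cv2.imread('pics/s2.png')[140:260,170:290];b=cv2.imread('pics/t2.png')[155:255,170:270]
o=np.hstack([cv2.resize(a,(400,400),interpolation=cv2.INTER_CUBIC),cv2.resize(b,(400,400),interpolation=cv2.INTER_CUBIC)]);cv2.imwrite('pics/c2.png',o)
E
```

```text
(no output)
```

View pics/c2.png

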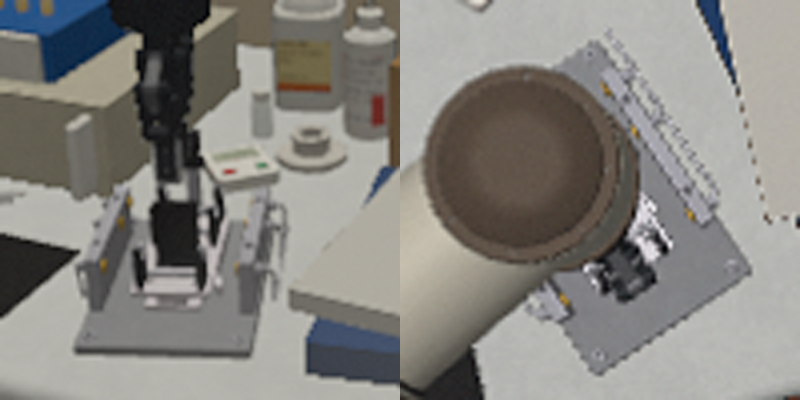

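The gripper is over the handle. Going down to grip it.

>>> drive_tool(
  plan=[
    [[0.3,1.5,1.2,0,0],[0.3,0,0,-20,0],[0.3,0,0,-15,0],[0.3,0,0,-12,0],[0.3,0,0,-6,0],[0.3,0,0,0,0],[1,0,0,0,0],[1,0,0,0,0],[1,0,0,0,0],[1,0,0,0,0],[1,0,0,0,0],[1,0,0,0,0]],
  ],
)

```text
clock: 8.8
position: [521.9, 241.4, 59.9]
ee_rot: [0.883, -0.469, -0.001, 0.001]
contact_force: [-4.4, -2.8, 3.6]
gripper_width: 7.8
grasp_force: 63.2
```

>>> drive_tool(
  plan=[
    [[1,-4.85,-3.28,0,0],[1,-4.85,-3.28,0,0],[1,-4.85,-3.28,0,0],[1,-4.85,-3.28,0,0],[1,-4.85,-3.28,0,0],[1,-4.85,-3.28,0,0],[1,-4.85,-3.28,0,0],[1,-4.85,-3.28,0,0],[1,-4.85,-3.28,0,0],[1,-4.85,-3.28,0,0],[1,-4.85,-3.28,0,0],[1,-4.85,-3.28,0,0],[1,-4.85,-3.28,0,0],[1,-4.85,-3.28,0,0],[1,0,0,0,0],[1,0,0,0,0],[1,0,0,0,0]],
  ],
)

```text
clock: 10.22
position: [454.1, 195.8, 59.6]
ee_rot: [0.883, -0.469, -0.001, 0.001]
contact_force: [-2.8, -0.6, 7.6]
gripper_width: 7.9
grasp_force: 63.9
```

>>> drive_tool(
  plan=[
    [[1,0,0,4,0],[1,0,0,8,0],[1,0,0,15,0],[1,0,0,20,0],[1,0,0,20,0],[1,0,0,0,0],[1,0,0,0,0]],
  ],
)

```text
clock: 10.8
position: [454.8, 196.4, 126.4]
ee_rot: [0.883, -0.47, -0.0, -0.0]
contact_force: [-0.5, -0.1, -3.4]
gripper_width: 7.9
grasp_force: 62.2
```

```bash
python3 - <<'E'
from h import *
snap('scene','s3');crop('s3',120,90,200,150,4,'c3')
d=np.load('pics/t0.npz')['d'];c=camera_model('top')
z=lambda u,v:(lambda K:None)
R=np.array(c['R']);t=np.array(c['t'])
for n,u,v in [('binder',285,150),('binder low',335,188),('low2',300,212),('bottle',72,265),('bottle2',85,290),('instr',95,150),('desk',350,230)]:
    dd=np.median(d[v-2:v+3,u-2:u+3]);q=np.array([(u-c['cx'])/c['fx']*dd,(v-c['cy'])/c['fy']*dd,dd]);print(n,np.round(R.T@(q-t)))
E
```

```text
binder [687.  57.  51.]
binder low [581. -86.  30.]
low2 [515.  10.  -1.]
bottle [378. 606. 125.]
bottle2 [318. 566. 136.]
instr [668. 548. 149.]
desk [ 462. -135.   -7.]
```

View pics/c3.png

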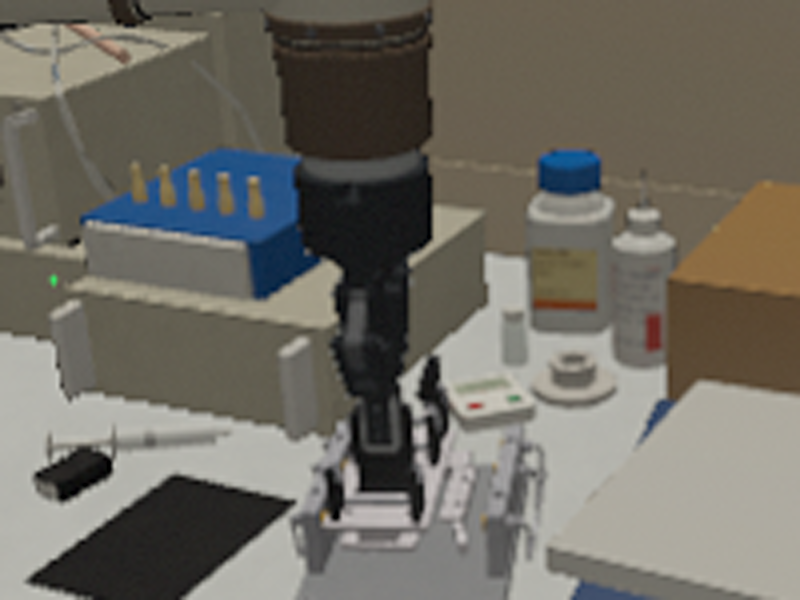

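The carrier is off the track and hangs level from the gripper. I'll take it to the mat.

>>> drive_tool(
  plan=[
    [[1,-4.1,19,0,-2.1],[1,-4.1,19,0,-2.1],[1,-4.1,19,0,-2.1],[1,-4.1,19,0,-2.1],[1,-4.1,19,0,-2.1],[1,-4.1,19,0,-2.1],[1,-4.1,19,0,-2.1],[1,-4.1,19,0,-2.1],[1,-4.1,19,0,-2.1],[1,-4.1,19,0,-2.1],[1,0,0,-25,0],[1,0,0,-20,0],[1,0,0,-10,0],[1,0,0,0,0],[1,0,0,0,0],[1,0,0,0,0]],
  ],
)

```text
clock: 12.18
position: [414.8, 386.9, 71.9]
ee_rot: [0.783, -0.622, 0.0, -0.001]
contact_force: [0.6, -0.7, -4.2]
gripper_width: 7.8
grasp_force: 62.2
```

>>> drive_tool(
  plan=[
    [[1,0,0,-8,0],[1,0,0,-5,0],[1,0,0,-2,0],[1,0,0,-2,0],[1,0,0,-1.5,0],[1,0,0,-1,0],[1,0,0,0,0],[1,0,0,0,0]],
  ],
)

```text
clock: 12.85
position: [414.4, 386.8, 52.6]
ee_rot: [0.783, -0.622, 0.0, -0.0]
contact_force: [-1.8, -1.8, 3.2]
gripper_width: 7.7
grasp_force: 63.2
```

>>> drive_tool(
  plan=[
    [[0.4,0,0,0,0],[0.4,0,0,0,0],[0.4,0,0,0,0],[0.4,0,0,10,0],[0.4,0,0,30,0],[0.4,0,0,40,0],[0.4,0,0,40,0],[0,0,0,30,0],[0,10,-40,0,6],[0,10,-40,0,6],[0,10,-40,0,6],[0,10,-40,0,6],[0,10,-40,0,6],[0,10,-40,0,6],[0,10,-40,0,6],[0,10,-40,0,6],[0,0,0,0,0],[0,0,0,0,0]],
  ],
)

```text
clock: 14.35
position: [494.1, 67.1, 202.6]
ee_rot: [0.967, -0.255, 0.001, -0.0]
contact_force: [0.5, -0.2, -0.6]
gripper_width: 42.4
grasp_force: 0.0
```

```bash
python3 - <<'E'
from h import *
snap('top','t4')
im=cv2.imread('pics/t4.png')
a=cv2.resize(im[205:275,140:200],None,fx=6,fy=6,interpolation=cv2.INTER_CUBIC)
b=cv2.resize(im[170:230,325:395],None,fx=6,fy=6,interpolation=cv2.INTER_CUBIC)
o=np.zeros((420,790,3),np.uint8);o[:,:360]=a;o[:360,370:790]=b;cv2.imwrite('pics/c4.png',o)
print(read_state()['position'])
E
```

```text
[493.97436029  68.35703875 202.49246125]
```

View pics/c4.png

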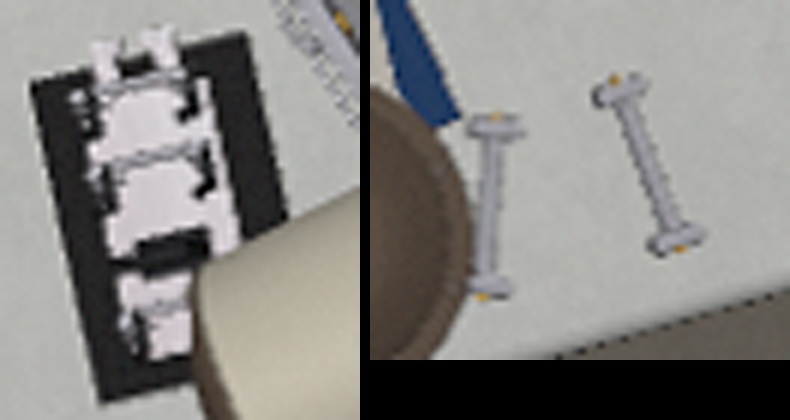

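>>> drive_tool(
  plan=[
    [[0,7.1,-31,0,4],[0,7.1,-31,0,4],[0,7.1,-31,0,4],[0,7.1,-31,0,4],[0,7.1,-31,0,4],[0,7.1,-31,0,4],[0,0,0,-40,0],[0,0,0,-40,0],[0,0,0,-40,0],[0,0,0,-20,0],[0,0,0,0,0],[0,0,0,0,0],[0,0,0,0,0]],
  ],
)

```text
clock: 15.48
position: [538.2, -116.0, 63.7]
ee_rot: [0.999, -0.045, 0.002, 0.0]
contact_force: [0.1, -0.4, 1.8]
gripper_width: 42.6
grasp_force: 0.0
```

>>> drive_tool(
  plan=[
    [[0,-1.3,-2.5,-20,0],[0,0,0,-20,0],[0,0,0,-12,0],[0,0,0,-6,0],[0,0,0,-2.5,0],[0,0,0,0,0],[1,0,0,0,0],[1,0,0,0,0],[1,0,0,0,0],[1,0,0,0,0],[1,0,0,0,0],[1,0,0,0,0],[1,0,0,0,0]],
  ],
)

```text
clock: 16.57
position: [535.8, -119.4, 2.6]
ee_rot: [0.999, -0.046, 0.001, 0.0]
contact_force: [-1.4, 1.1, 5.8]
gripper_width: 7.3
grasp_force: 58.8
```

>>> drive_tool(
  plan=[
    [[1,0,0,10,0],[1,0,0,30,0],[1,0,0,40,0],[1,0,0,40,0],[1,0,0,40,0],[1,-3.5,34.8,0,-4.78],[1,-3.5,34.8,0,-4.78],[1,-3.5,34.8,0,-4.78],[1,-3.5,34.8,0,-4.78],[1,-3.5,34.8,0,-4.78],[1,-3.5,34.8,0,-4.78],[1,-3.5,34.8,0,-4.78],[1,-3.5,34.8,0,-4.78],[1,-3.5,34.8,0,-4.78],[1,-3.5,34.8,0,-4.78],[1,-3.5,34.8,0,-4.78],[1,-3.5,34.8,0,-4.78],[1,-3.5,34.8,0,-4.78],[1,-3.5,34.8,0,-4.78],[1,-3.5,34.8,0,-4.78]],
  ],
)

```text
clock: 18.23
position: [481.8, 403.9, 161.7]
ee_rot: [0.781, -0.624, -0.0, 0.0]
contact_force: [1.3, -1.3, -0.8]
gripper_width: 7.0
grasp_force: 58.6
```

>>> drive_tool(
  plan=[
    [[1,0,0,0,0],[1,0,0,0,0],[1,0,0,-40,0],[1,0,0,-35,0],[1,0,0,-12,0],[1,0,0,0,0],[1,0,0,0,0],[1,0,0,0,0]],
  ],
)

```text
clock: 18.9
position: [483.9, 403.3, 76.7]
ee_rot: [0.782, -0.623, 0.0, -0.002]
contact_force: [1.1, -0.1, 0.1]
gripper_width: 7.2
grasp_force: 58.7
```

```bash
python3 - <<'E'
from h import *
snap('scene','s5')
cv2.imwrite('pics/c5.png',cv2.resize(cv2.imread('pics/s5.png')[140:260,100:260],(800,600),interpolation=cv2.INTER_CUBIC))
E
```

```text
(no output)
```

View pics/c5.png

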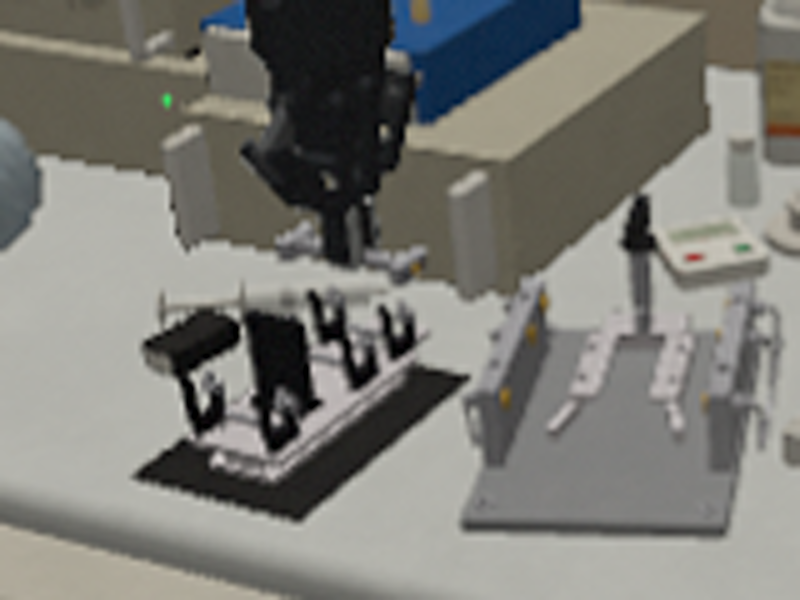

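The column is held level over the slotted-end clip. Pressing it down.

>>> drive_tool(
  plan=[
    [[1,-0.4,-0.4,-6,0],[1,0,0,-6,0],[1,0,0,-4,0],[1,0,0,-4,0],[1,0,0,-3,0],[1,0,0,-3,0],[1,0,0,-3,0],[1,0,0,0,0]],
  ],
)

```text
clock: 19.62
position: [481.9, 402.1, 45.3]
ee_rot: [0.782, -0.623, 0.0, 0.0]
contact_force: [-0.6, -1.1, 0.2]
gripper_width: 6.7
grasp_force: 59.2
```

>>> drive_tool(
  plan=[
    [[1,0,0,-3,0],[1,0,0,-3,0],[1,0,0,-2,0],[1,0,0,-2,0],[1,0,0,-1.5,0],[1,0,0,0,0],[1,0,0,0,0]],
  ],
)

```text
clock: 20.2
position: [482.7, 402.7, 34.4]
ee_rot: [0.782, -0.623, 0.0, -0.001]
contact_force: [-0.3, -0.5, 3.7]
gripper_width: 7.1
grasp_force: 59.3
```

>>> drive_tool(
  plan=[
    [[1,0,0,-1,0],[1,0,0,-1,0],[1,0,0,0,0]],
  ],
)

```text
clock: 20.45
position: [483.9, 403.8, 34.3]
ee_rot: [0.783, -0.622, 0.001, -0.003]
contact_force: [-0.1, 0.6, 9.7]
gripper_width: 7.1
grasp_force: 60.0
```

>>> drive_tool(
  plan=[
    [[0.4,0,0,1,0],[0.4,0,0,1,0],[0.4,0,0,0,0],[0.4,0,0,10,0],[0.4,0,0,35,0],[0.4,0,0,40,0],[0,0,0,40,0],[0,4.35,-35.35,0,5.67],[0,4.35,-35.35,0,5.67],[0,4.35,-35.35,0,5.67],[0,4.35,-35.35,0,5.67],[0,4.35,-35.35,0,5.67],[0,4.35,-35.35,0,5.67],[0,4.35,-35.35,0,5.67],[0,4.35,-35.35,0,5.67],[0,4.35,-35.35,0,5.67],[0,4.35,-35.35,0,5.67]],
  ],
)

```text
clock: 21.87
position: [525.3, 46.9, 159.3]
ee_rot: [0.985, -0.174, 0.0, -0.0]
contact_force: [0.5, -0.7, -0.1]
gripper_width: 42.7
grasp_force: 0.0
```

```bash
python3 - <<'E'
from h import *
snap('top','t6');snap('scene','s6')
im=cv2.imread('pics/t6.png');s=cv2.imread('pics/s6.png')
o=np.zeros((600,800,3),np.uint8)
o[:330,:450]=cv2.resize(s[165:242,110:215],(450,330),interpolation=cv2.INTER_CUBIC)
o[:350,460:760]=cv2.resize(im[205:275,140:200],(300,350),interpolation=cv2.INTER_CUBIC)
o[360:600,0:280]=cv2.resize(im[170:230,325:395],None,fx=4,fy=4,interpolation=cv2.INTER_CUBIC)
cv2.imwrite('pics/c6.png',o);print(read_state()['position'])
E
```

```text
[525.10456577  44.5749781  159.01000612]
```

View pics/c6.png

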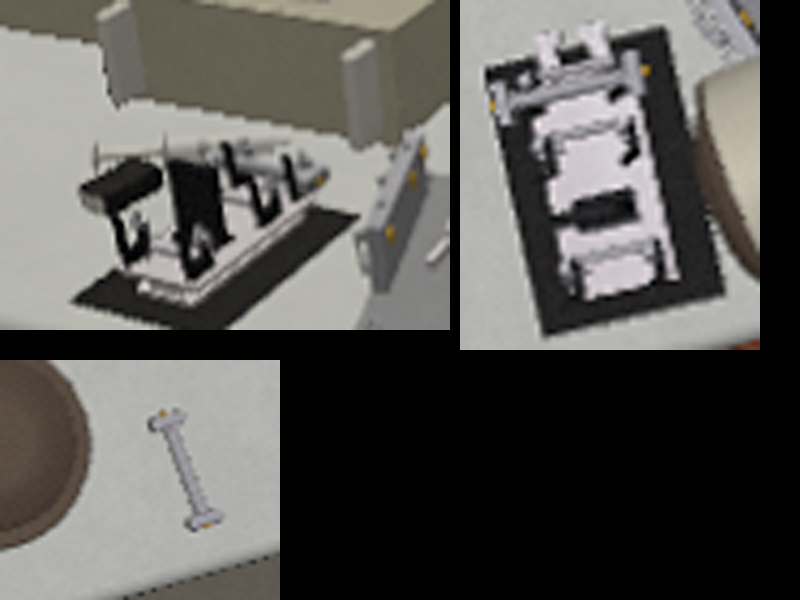

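>>> drive_tool(
  plan=[
    [[0,4.5,-34.7,0,5.67],[0,4.5,-34.7,0,5.67],[0,4.5,-34.7,0,5.67],[0,4.5,-34.7,0,5.67],[0,4.5,-34.7,0,5.67],[0,4.5,-34.7,0,5.67],[0,4.5,-34.7,0,5.67],[0,0,0,-40,0],[0,0,0,-40,0],[0,0,0,-15,0],[0,0,0,0,0],[0,0,0,0,0],[0,0,0,0,0]],
  ],
)

```text
clock: 23.05
position: [558.6, -194.1, 65.6]
ee_rot: [0.986, 0.169, 0.001, 0.001]
contact_force: [-0.9, -0.2, -0.3]
gripper_width: 43.0
grasp_force: 0.0
```

>>> drive_tool(
  plan=[
    [[0,-1.4,-3.8,-20,0],[0,0,0,-20,0],[0,0,0,-14,0],[0,0,0,-6,0],[0,0,0,-2.5,0],[0,0,0,0,0],[1,0,0,0,0],[1,0,0,0,0],[1,0,0,0,0],[1,0,0,0,0],[1,0,0,0,0],[1,0,0,0,0],[1,0,0,0,0]],
  ],
)

```text
clock: 24.13
position: [556.5, -198.1, 2.6]
ee_rot: [0.986, 0.168, 0.001, 0.0]
contact_force: [-1.2, 1.5, 6.3]
gripper_width: 7.1
grasp_force: 58.8
```

>>> drive_tool(
  plan=[
    [[1,0,0,15,0],[1,0,0,35,0],[1,0,0,41,0],[1,0,0,41,0],[1,-11,36.06,0,-6.01],[1,-11,36.06,0,-6.01],[1,-11,36.06,0,-6.01],[1,-11,36.06,0,-6.01],[1,-11,36.06,0,-6.01],[1,-11,36.06,0,-6.01],[1,-11,36.06,0,-6.01],[1,-11,36.06,0,-6.01],[1,-11,36.06,0,-6.01],[1,-11,36.06,0,-6.01],[1,-11,36.06,0,-6.01],[1,-11,36.06,0,-6.01],[1,-11,36.06,0,-6.01],[1,-11,36.06,0,-6.01],[1,-11,36.06,0,-6.01],[1,-11,36.06,0,-6.01]],
  ],
)

```text
clock: 25.8
position: [379.4, 378.0, 133.3]
ee_rot: [0.784, -0.62, -0.0, 0.0]
contact_force: [0.6, 0.2, -1.2]
gripper_width: 7.3
grasp_force: 58.6
```

>>> drive_tool(
  plan=[
    [[1,0,0,0,0],[1,0,0,0,0],[1,0,0,-30,0],[1,0,0,-25,0],[1,0,0,0,0],[1,0,0,0,0],[1,0,0,0,0]],
  ],
)

```text
clock: 26.38
position: [381.4, 376.6, 79.5]
ee_rot: [0.786, -0.619, 0.0, -0.001]
contact_force: [0.4, -0.2, 0.1]
gripper_width: 7.2
grasp_force: 58.7
```

>>> drive_tool(
  plan=[
    [[1,-1,2,0,-0.5],[1,0,0,-7,0],[1,0,0,-6,0],[1,0,0,-6,0],[1,0,0,-4,0],[1,0,0,-3,0],[1,0,0,0,0]],
  ],
)

```text
clock: 26.97
position: [379.2, 378.0, 51.3]
ee_rot: [0.783, -0.622, 0.0, 0.001]
contact_force: [-0.7, 0.0, -1.1]
gripper_width: 6.9
grasp_force: 58.7
```

>>> drive_tool(
  plan=[
    [[1,0,0,-3,0],[1,0,0,-3,0],[1,0,0,-3,0],[1,0,0,-3,0],[1,0,0,-3,0],[1,0,0,-2,0],[1,0,0,-2,0],[1,0,0,-1,0],[1,0,0,0,0]],
  ],
)

```text
clock: 27.72
position: [380.6, 379.5, 34.3]
ee_rot: [0.784, -0.621, 0.0, -0.001]
contact_force: [-0.8, -2.3, 12.0]
gripper_width: 7.0
grasp_force: 60.1
```

Bottomed at the same height as the first column. I'll release, rise, and check from both cameras.

>>> drive_tool(
  plan=[
    [[0.45,0,0,1,0],[0.45,0,0,1,0],[0.45,0,0,0,0],[0.45,0,0,10,0],[0.45,0,0,35,0],[0.45,0,0,40,0],[0.45,0,0,40,0],[0.3,5,-40,0,0],[0.3,5,-40,0,0],[0.3,5,-40,0,0],[0.3,5,-40,0,0],[0.3,5,-40,0,0],[0.3,5,-40,0,0],[0.3,0,0,0,0],[0.3,0,0,0,0],[0.3,0,0,0,0]],
  ],
)

```text
clock: 29.05
position: [410.1, 138.6, 159.8]
ee_rot: [0.783, -0.622, 0.0, -0.001]
contact_force: [0.0, 0.1, 0.1]
gripper_width: 29.4
grasp_force: 0.0
```

```bash
python3 - <<'E'
from h import *
snap('top','t7');snap('scene','s7')
im=cv2.imread('pics/t7.png');s=cv2.imread('pics/s7.png')
o=np.zeros((600,800,3),np.uint8)
o[:330,:450]=cv2.resize(s[165:242,110:215],(450,330),interpolation=cv2.INTER_CUBIC)
o[:420,460:790]=cv2.resize(im[205:275,143:198],None,fx=6,fy=6,interpolation=cv2.INTER_CUBIC)
o[335:600,0:400]=cv2.resize(im[150:255,165:400],(400,265))[:265]
cv2.imwrite('pics/c7.png',o);print(read_state()['position'])
E
```

```text
[409.83414253 139.56384485 159.56457052]
```

View pics/c7.png

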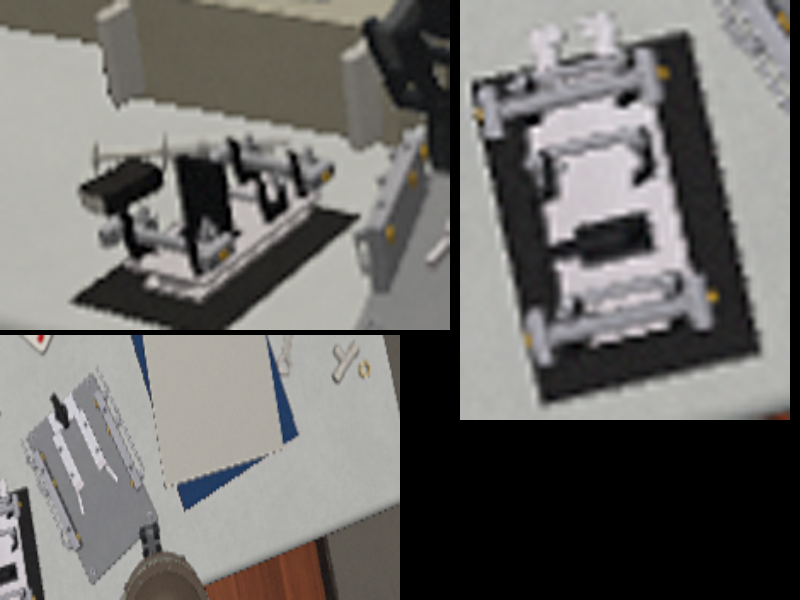

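```bash
python3 - <<'E'
from h import *
np.set_printoptions(precision=1,suppress=True)
a=np.radians(13.1);R=np.array([[np.cos(a),-np.sin(a)],[np.sin(a),np.cos(a)]])
for n,p,q in [('c1',(528,340),(713,296)),('c3',(478,114),(664,72))]:
    for z in (39,49):
        P=[R.T@(px2w('top',143+(u-459.5)/6-.5,205+(v+.5)/6-.5,z)[:2]-[414.4,386.8]) for u,v in (p,q)];print(n,z,P[0],P[1],(P[0]+P[1])/2)
d=np.load('pics/t7.npz')['d'];c=camera_model('top');Rc=np.array(c['R']);t=np.array(c['t'])
for n,lx in(('clip1',-35),('clip3',71)):
  for ly in(-10,-5,0,5,10):
    X=np.r_[R@[lx,ly]+[414.4,386.8],44];u,v=w2px('top',X)[0]
    dd=d[int(round(v)),int(round(u))];K=np.array([[c['fx'],0,c['cx']],[0,c['fy'],c['cy']],[0,0,1]])
    qn=cv2.undistortPoints(np.array([[[u,v]]]),K,np.array(c['distortion']))[0,0];print(n,ly,(Rc.T@(np.r_[qn*dd,dd]-t))[2])
E
```

```text
c1 39 [-27.9  44.5] [-27.4 -44.3] [-27.6   0.1]
c1 49 [-27.6  41.9] [-27.1 -46.1] [-27.3  -2.1]
c3 39 [79.9 45.1] [ 79.1 -44.6] [79.5  0.3]
c3 49 [79.2 42.5] [ 78.4 -46.4] [78.8 -2. ]
clip1 -10 22.601411216202617
clip1 -5 24.812223438217167
clip1 0 21.658933729614272
clip1 5 24.216882741743888
clip1 10 22.596774312166044
clip3 -10 22.544057915170946
clip3 -5 19.588510432838028
clip3 0 20.558361219869976
clip3 5 18.5383666070577
clip3 10 21.974004889072567
```

```bash
python3 - <<'E'
from h import *
np.set_printoptions(precision=1,suppress=True,linewidth=150)
a=np.radians(13.1);R=np.array([[np.cos(a),-np.sin(a)],[np.sin(a),np.cos(a)]])
c=camera_model('top');Rc=np.array(c['R']);t=np.array(c['t']);K=np.array([[c['fx'],0,c['cx']],[0,c['fy'],c['cy']],[0,0,1]])
def pts(f):
    d=np.load(f'pics/{f}.npz')['d'];vv,uu=np.mgrid[205:275,140:200]
    q=cv2.undistortPoints(np.stack([uu,vv],-1).reshape(-1,1,2).astype(float),K,np.array(c['distortion']))[:,0]
    D=d[205:275,140:200].ravel()[:,None];X=(np.c_[q*D,D]-t)@Rc
    L=(X[:,:2]-[414.4,386.8])@R;return np.c_[L,X[:,2]]
for f in('t4','t6','t7'):
    L=pts(f)
    for n,lo,hi in(('c1',-60,-15),('handle',-14,25),('c3',60,95)):
        m=(L[:,0]>lo)&(L[:,0]<hi)&(abs(L[:,1])<(15 if n!='handle' else 17))&(L[:,2]>(30 if n!='handle' else 55))&(L[:,2]<110)
        print(f,n,m.sum(),np.median(L[m],0) if m.any() else '', L[m].max(0) if m.any() else '')
    m=(abs(L[:,1])>45)&(L[:,0]<40)&(L[:,0]>-40)&(L[:,1]<50);print('mat z',np.median(L[m,2]))
E
```

```text
t4 c1 0  
t4 handle 39 [ 1.5 -0.9 77.1] [ 5.9 13.8 80.8]
t4 c3 3 [83.8  4.5 30.2] [85.   9.8 31.6]
mat z 531.3147396320779
t6 c1 1 [-23.5  13.6  30.3] [-23.5  13.6  30.3]
t6 handle 40 [ 1.6 -1.4 78.2] [ 6.2 14.4 81.8]
t6 c3 42 [73.3  0.3 42.3] [85.7 14.8 46.8]
mat z 486.4724998482513
t7 c1 44 [-27.7  -1.1  41.3] [-15.3  14.6  47.2]
t7 handle 40 [ 8.1 -0.9 78.1] [12.6 16.2 82.8]
t7 c3 41 [79.3  1.  42. ] [92.8 14.5 47.2]
mat z 0.09933235427663278
```

The carrier slid about 6.5 mm along +x on the mat when the fingers opened at the handle-side clip. It is still on the middle of the mat, and both columns sit at the same seated height. I'll fetch the carrier at its new position.

>>> drive_tool(
  plan=[
    [[0.2,1.55,35.6,0,0],[0.2,1.55,35.6,0,0],[0.2,1.55,35.6,0,0],[0.2,1.55,35.6,0,0],[0.2,1.55,35.6,0,0],[0.2,1.55,35.6,0,0],[0.2,1.55,35.6,0,0],[0.2,0,0,-30,0],[0.2,0,0,-30,0],[0.2,0,0,0,0],[0.2,0,0,0,0],[0.2,0,0,0,0]],
  ],
)

```text
clock: 30.15
position: [420.7, 389.0, 100.5]
ee_rot: [0.784, -0.621, 0.0, -0.001]
contact_force: [0.4, 0.3, -0.3]
gripper_width: 34.2
grasp_force: 0.0
```

>>> drive_tool(
  plan=[
    [[0.2,0,-0.5,-20,0],[0.2,0,0,-14,0],[0.2,0,0,-8,0],[0.2,0,0,-5,0],[0.2,0,0,0,0],[1,0,0,0,0],[1,0,0,0,0],[1,0,0,0,0],[1,0,0,0,0],[1,0,0,0,0],[1,0,0,0,0],[1,0,0,0,0]],
  ],
)

```text
clock: 31.15
position: [420.9, 388.0, 53.6]
ee_rot: [0.783, -0.622, 0.0, -0.001]
contact_force: [-1.0, -0.3, 5.5]
gripper_width: 8.0
grasp_force: 60.7
```

>>> drive_tool(
  plan=[
    [[1,0,0,10,0],[1,0,0,25,0],[1,0,0,30,0],[1,0,0,8,0],[1,3.16,-19.33,0,2.08],[1,3.16,-19.33,0,2.08],[1,3.16,-19.33,0,2.08],[1,3.16,-19.33,0,2.08],[1,3.16,-19.33,0,2.08],[1,3.16,-19.33,0,2.08],[1,3.16,-19.33,0,2.08],[1,3.16,-19.33,0,2.08],[1,3.16,-19.33,0,2.08],[1,3.16,-19.33,0,2.08],[1,0,0,0,0],[1,0,0,0,0],[1,0,0,0,0]],
  ],
)

```text
clock: 32.57
position: [451.5, 193.8, 124.6]
ee_rot: [0.882, -0.471, -0.0, 0.0]
contact_force: [-0.6, -0.9, -4.8]
gripper_width: 8.2
grasp_force: 59.2
```

>>> drive_tool(
  plan=[
    [[1,0.5,0.5,-20,0.3],[1,0,0,-20,0],[1,0,0,-10,0],[1,0,0,-5,0],[1,0,0,-3,0],[1,0,0,-3,0],[1,0,0,-1.5,0],[1,0,0,-1,0],[1,0,0,0,0],[1,0,0,0,0]],
  ],
)

```text
clock: 33.4
position: [452.7, 194.6, 62.3]
ee_rot: [0.884, -0.468, 0.0, -0.0]
contact_force: [-0.4, 0.5, -6.7]
gripper_width: 7.8
grasp_force: 59.2
```

>>> drive_tool(
  plan=[
    [[1,0,0,-1,0],[1,0,0,-0.8,0],[1,0,0,0,0],[1,0,0,0,0]],
  ],
)

```text
clock: 33.73
position: [452.9, 194.6, 60.7]
ee_rot: [0.884, -0.468, 0.0, -0.0]
contact_force: [-1.6, -0.9, 0.6]
gripper_width: 7.8
grasp_force: 60.0
```

>>> drive_tool(
  plan=[
    [[1,4.15,2.8,0,0],[1,4.15,2.8,0,0],[1,4.15,2.8,0,0],[1,4.15,2.8,0,0],[1,4.15,2.8,0,0],[1,4.15,2.8,0,0],[1,4.15,2.8,0,0],[1,4.15,2.8,0,0],[1,0,0,0,0],[1,0,0,0,0]],
  ],
)

```text
clock: 34.57
position: [487.4, 218.0, 60.7]
ee_rot: [0.884, -0.468, 0.001, -0.002]
contact_force: [1.4, -1.2, 3.4]
gripper_width: 7.6
grasp_force: 60.5
```

>>> drive_tool(
  plan=[
    [[1,4.3,2.9,0,0],[1,4.3,2.9,0,0],[1,4.3,2.9,0,0],[1,4.3,2.9,0,0],[1,4.3,2.9,0,0],[1,4.3,2.9,0,0],[1,4.3,2.9,0,0],[1,4.3,2.9,0,0],[1,0,0,0,0],[1,0,0,0,0],[1,0,0,0,0]],
  ],
)

```text
clock: 35.48
position: [521.1, 240.6, 60.7]
ee_rot: [0.884, -0.468, 0.001, -0.001]
contact_force: [-0.2, -0.7, 4.9]
gripper_width: 8.0
grasp_force: 60.8
```

Nearly home. I'll push gently until it meets the stop.

>>> drive_tool(
  plan=[
    [[1,0.85,0.55,0,0],[1,0.85,0.55,0,0],[1,0.85,0.55,0,0],[1,0.85,0.55,0,0],[1,0,0,0,0],[1,0,0,0,0]],
  ],
)

```text
clock: 35.98
position: [521.8, 240.9, 60.7]
ee_rot: [0.884, -0.468, -0.001, 0.002]
contact_force: [-7.1, -4.5, 11.3]
gripper_width: 7.6
grasp_force: 61.7
```

>>> drive_tool(
  plan=[
    [[1,0.85,0.55,0,0],[1,0.85,0.55,0,0],[1,0.85,0.55,0,0],[1,0,0,0,0],[1,0,0,0,0]],
  ],
)

```text
clock: 36.4
position: [522.1, 241.0, 60.8]
ee_rot: [0.884, -0.468, -0.002, 0.004]
contact_force: [-12.3, -5.7, 16.6]
gripper_width: 8.1
grasp_force: 62.6
```

>>> drive_tool(
  plan=[
    [[1,-2.5,-1.7,0,0],[1,-1.5,-1,0,0],[0.2,0,0,0,0],[0.2,0,0,0,0],[0.2,0,0,0,0],[0.2,0,0,10,0],[0.2,0,0,30,0],[0.2,0,0,40,0],[0.2,0,0,20,0],[0.2,0,0,0,0],[0.2,0,0,0,0]],
  ],
)

```text
clock: 37.32
position: [522.6, 241.8, 161.9]
ee_rot: [0.884, -0.468, 0.001, -0.002]
contact_force: [0.1, 0.5, -0.5]
gripper_width: 34.1
grasp_force: 0.0
```

>>> drive_tool(
  plan=[
    [[0.2,5.6,3.7,0,7],[0.2,5.6,3.7,0,7],[0.2,5.6,3.7,0,7],[0.2,5.6,3.7,0,7],[0.2,5.6,3.7,0,7],[0.2,5.6,3.7,0,7],[0.2,5.6,3.7,0,7],[0.2,5.6,3.7,0,7],[0.2,5.6,3.7,0,7],[0.2,5.6,3.7,0,7],[0.2,5.6,3.7,0,7],[0.2,5.6,3.7,0,7],[0.2,5.6,3.7,0,6],[0.2,0,0,-10,0],[0.2,0,0,0,0],[0.2,0,0,0,0]],
  ],
)

```text
clock: 38.65
position: [593.5, 288.4, 147.6]
ee_rot: [0.956, 0.293, -0.002, 0.001]
contact_force: [0.3, -0.0, -0.2]
gripper_width: 33.5
grasp_force: 0.0
```

```bash
python3 - <<'E'
from h import *
snap('top','t8');snap('scene','s8')
im=cv2.imread('pics/t8.png');s=cv2.imread('pics/s8.png')
o=np.hstack([cv2.resize(s[140:260,170:290],(400,400),interpolation=cv2.INTER_CUBIC),cv2.resize(im[155:255,170:270],(400,400),interpolation=cv2.INTER_CUBIC)])
cv2.imwrite('pics/c8.png',o);print(read_state()['position'])
E
```

```text
[594.29085029 288.87761898 149.30784479]
```

View pics/c8.png

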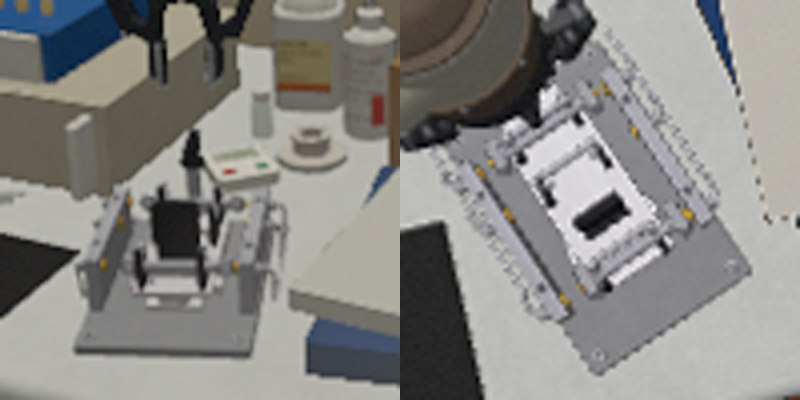

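The carrier is home with both columns in it. Now I'll grip the knob, which is lined up with the track.

>>> drive_tool(
  plan=[
    [[0.2,3,2.7,-20,0],[0.2,0,0,-20,0],[0.2,0,0,-14,0],[0.2,0,0,-8,0],[0.2,0,0,-4,0],[0.2,0,0,0,0],[1,0,0,0,0],[1,0,0,0,0],[1,0,0,0,0],[1,0,0,0,0],[1,0,0,0,0],[1,0,0,0,0],[1,0,0,0,0]],
  ],
)

```text
clock: 39.83
position: [598.3, 292.6, 85.5]
ee_rot: [0.956, 0.294, 0.001, -0.0]
contact_force: [-2.6, 1.1, 5.1]
gripper_width: 8.1
grasp_force: 62.5
```

>>> drive_tool(
  plan=[
    [[1,0,0,0,-6],[1,0,0,0,-6],[1,0,0,0,-6],[1,0,0,0,-6],[1,0,0,0,-6],[1,0,0,0,-6],[1,0,0,0,-6],[1,0,0,0,-6],[1,0,0,0,-6],[1,0,0,0,-6],[1,0,0,0,-6],[1,0,0,0,-6],[1,0,0,0,-6],[1,0,0,0,-6],[1,0,0,0,-6],[1,0,0,0,0],[1,0,0,0,0],[1,0,0,0,0]],
  ],
)

```text
clock: 41.33
position: [597.6, 289.1, 85.5]
ee_rot: [0.884, -0.468, 0.0, 0.002]
contact_force: [-2.5, -6.6, 7.7]
gripper_width: 8.0
grasp_force: 62.8
```

>>> drive_tool(
  plan=[
    [[0.2,0,0,0,0],[0.2,0,0,0,0],[0.2,0,0,0,0],[0.2,0,0,15,0],[0.2,0,0,40,0],[0.2,0,0,40,0],[0.2,0,0,30,0],[0.2,-10,-38,0,0],[0.2,-10,-38,0,0],[0.2,-10,-38,0,0],[0.2,-10,-38,0,0],[0.2,-10,-38,0,0],[0.2,-10,-38,0,0],[0.2,0,0,0,0],[0.2,0,0,0,0]],
  ],
)

```text
clock: 42.58
position: [537.5, 62.6, 209.2]
ee_rot: [0.883, -0.469, 0.0, -0.0]
contact_force: [0.6, -0.2, 0.8]
gripper_width: 34.3
grasp_force: 0.0
```

```bash
python3 - <<'E'
from h import *
snap('top','t9');snap('scene','s9')
im=cv2.imread('pics/t9.png');s=cv2.imread('pics/s9.png')
o=np.hstack([cv2.resize(s[140:260,170:290],(400,400),interpolation=cv2.INTER_CUBIC),cv2.resize(im[155:255,170:270],(400,400),interpolation=cv2.INTER_CUBIC)])
cv2.imwrite('pics/c9.png',o)
E
```

```text
(no output)
```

View pics/c9.png

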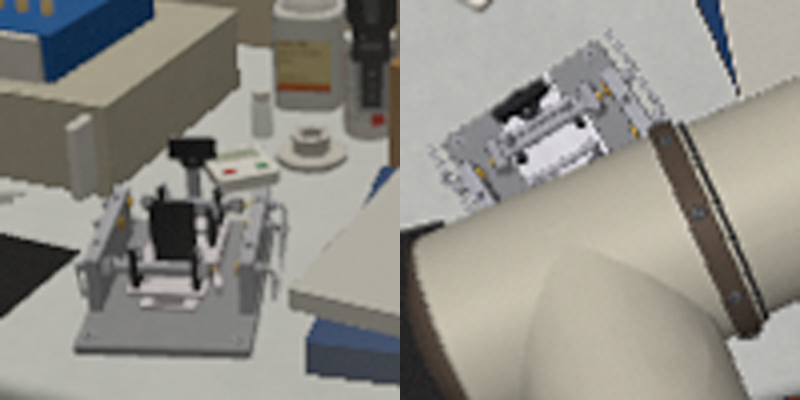

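The knob is crosswise, the carrier is home and both columns sit in their clips. The other things are where they were, so I'll hand in.

```bash
python3 -c "
from bench import *
print(job_done())"
```

```text
the job is handed in; nothing more can be done
None
```

Job handed in at about 43 s: both loose columns found are seated in clips 1 and 3, and the carrier is home against the stop with the knob crosswise; no result came back, and it slid about 6.5 mm on the mat on release at clip 1 but stayed well on the mat.

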